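Dock the retained food samples

TASK

Put each of the four lidded food sample containers into the black dock whose recess matches its shape and size: big round can, small round pot, square box and oblong box. Seat each one upright and flat on the floor of its dock, setting it down rather than dropping it or tipping it over, and leave the spirit burner and the little amber bottle standing where they are.

Things in the scene. Friction and masses are not known exactly. Their poses are not given: they have to be found in the camera images.
- big_round: The big round sample can: stainless steel with blue lid, diameter 60, straight sides, height 60 (63 over the raised middle of the lid), about 0.15 to 0.31 kg. Loose, on the table, upright (z up); origin at the centre of its underside.
- small_round: The small round sample pot: stainless steel with blue lid, diameter 34, straight sides, height 50 (53 over the lid's middle), about 0.07 to 0.14 kg. Loose, on the table, upright (z up); origin at the centre of its underside.
- square_box: The square sample box: stainless steel with blue lid, 56 x 56, straight sides along its x and y axes, height 50 (53 over the lid's middle), about 0.14 to 0.28 kg. Any quarter turn of it fits its dock. Loose, on the table, upright (z up); origin at the centre of its underside.
- oblong_box: The oblong sample box: stainless steel with blue lid, 44 along its x axis by 84 along its y axis, height 50 (53 over the lid's middle), about 0.15 to 0.31 kg. Either way round fits its dock. Loose, on the table, upright (z up); origin at the centre of its underside.
- big_round_dock: Dock of the big round can: round recess of diameter 76, outer diameter 86. Low black tray fixed to the table: floor 4 mm thick, rim 5 mm wide rising to 12 mm above the table (8 mm deep); origin on the table under its centre, z up.
- small_round_dock: Dock of the small round pot: round recess of diameter 50, outer diameter 60. Low black tray fixed to the table: floor 4 mm thick, rim 5 mm wide rising to 12 mm above the table (8 mm deep); origin on the table under its centre, z up.
- square_dock: Dock of the square box: square recess 72 x 72 along its x and y axes, outside 82 x 82. Low black tray fixed to the table: floor 4 mm thick, rim 5 mm wide rising to 12 mm above the table (8 mm deep); origin on the table under its centre, z up.
- oblong_dock: Dock of the oblong box: recess 60 along its x axis by 100 along its y axis, outside 70 x 110. Low black tray fixed to the table: floor 4 mm thick, rim 5 mm wide rising to 12 mm above the table (8 mm deep); origin on the table under its centre, z up.
- spirit_burner: A small steel spirit burner, diameter 42, 64 high, standing loose among the containers; not to be disturbed. Origin at the centre of its underside. The fixed clutter among the docks and containers is lower than 30 mm; taller equipment stands well outside, beyond x = 0.73 m or beyond |y| = 0.47 m.
- reagent_bottle: A small amber glass reagent bottle with white cap, diameter 24, 58 high, standing loose among the containers; not to be disturbed. Origin at the centre of its underside.
Mind the look-alikes: they are no part of the job. Leave any red look-alike of the oblong_box alone.

How it is judged:
By the outcome, as a careful person would: the job done as asked, in the order asked, and still so for the second after the job is handed in, with the robot touching nothing.
It also fails if it takes over 99 s, if anything falls off the work surface, if the arm or the gripper's body presses on something with over 40 N, if the wrist force passes 120 N, or if a joint passes its speed limit or range.

ROBOT

A 7-joint arm with a two-finger parallel gripper is mounted at the origin on the work surface. World frame = base frame: x ahead of the robot, y to its left, z up, the work surface at z = 0. Lengths are in m, angles in degrees, forces in N, time in s.
With the tool pointing down it reaches from about 0.425 to 0.875 m from the base axis. Payload 4.7 kg.
Tool frame: the origin (TCP) lies between the finger pads; the fingertips stand 8 mm ahead of it and the grasp point (between the pads) lies 11 mm behind it (env.tip_extent is the distance from the TCP to the fingertips, in m); z points along the fingers, y is the line along which they close (so a half turn about z gives the same grasp; the last joint's range is limited). The gripper opens to 87 mm and grips with 3 to 60 N. Pads are 19 mm wide; open, the fingers measure 117 mm over their backs; the gripper's body (75 mm by 190 mm) begins 51 mm behind the grasp point.
Start: joints at [76.553, 18.392, -4.016, 83.108, 1.295, 78.541, -3.26], TCP at [0.16, -0.63, 0.231] pointing down, gripper open.
Joint ranges: [-163.93, 163.93], [-17.29, 119.83], [-79.2, 71.16], [3.27, 140.29], [-89.18, 269.18], [5.43, 117.66], [-154.24, 154.24]. Speed limits (degrees/s): [147.25, 147.25, 180, 180, 180, 180, 180].

INTERFACE

Orientations are given as [roll, pitch, yaw] about the fixed x, y, z axes, in that order (R = Rz(yaw) Ry(pitch) Rx(roll)).
In Python, from cell import sensors, vision, workorder, env gives the robot as it stands.
- The arm moves only by the tool drive_tool, never from a script. Its argument "moves" is a list of rows, each an object of numbers: "x", "y", "z": the shift along the tool's x, y, z in mm; "rx", "ry", "rz": the turn, a rotation vector about the tool's x, y, z in rad; "fingers": the closure, from -1 (fully open) to 1 (shut). In form: [{"x": .., "y": .., "z": .., "rx": .., "ry": .., "rz": .., "fingers": ..}, ...]. A call has 1 to 20 rows; each row is the pose to reach, as a shift and turn from the pose commanded when the call began, along the tool's axes at that moment; what a row does not reach only later rows make up. A row lasts 1/8 s, in which the tool goes at most 62.5 mm and 10.7 degrees, less where a joint would pass 70% of its speed; a pose out of reach is approached as far as the arm can. A call with a gripper value outside its range is refused whole. The fingers move at their own pace and stop on an object; "force" is the grip in N (left out, the last holds). Time passes only in rows, so rows that repeat a pose let the fingers close. It gives the time, the measured TCP pose, the force, the opening and the grip force at its end, in the units of the state.
- sensors.get_obs(): the state, without advancing time (a new reading comes with each control period).
- vision.read_camera(name): name is "scene" or "side" or "wrist"; returns a dict with "image" (420x560x3 uint8, red, green, blue), "fx", "fy", "cx", "cy" (pixels), "k1" (the pictures are not rectified: a ray, as slopes to the right and down, at radius r is drawn at 1 + k1 r^2 times it, then the intrinsics apply), "R" (3x3) and "t" (3): a world point X has camera coordinates R X + t. Camera axes: x right, y down, z forward; pixel columns grow to the right and rows downward; lengths in m; the calibration is good to about 2 mm. A picture is of the moment at which its call begins. There is no depth.
- workorder.sign_off(): hands the job in; it is judged then, once.
The state is a dict: "time_s": time; "qpos": joint angles; "joint_velocities": joint speeds; "effort": joint torques, N m; "tool_pos": TCP position; "tool_rot": TCP orientation; "force": force on the tool from outside, world axes, zero at the start; "wrist_torque": the same for the moment, N m; "grip_width": finger opening in m; "grasp_force": force on a finger pad.
Only numpy, scipy, OpenCV 4.12 (cv2) and the standard library are available. Lean on these libraries where they do the work, as an engineer would, in place of code of your own. Each camera call takes 0.05 s, during which the arm holds its last target. There are 200 camera calls.

## Working session

There is one attempt and no reset: what is moved stays moved. The work goes in short steps, Python scripts to look and compute and a tool call to move; the robot and the scene stay as the last step left them, time stands still between calls to the robot, and variables do not carry over. Pictures are saved under pics/ and viewed, at most 14 in all, crops included, and the job is handed in when it is done.

Besides the shell and the picture viewer there is one more tool, called after "Emit:" as name([rows], argument=value, ...), one row to a line, values as JSON. drive_tool: Moves the arm, as the interface text tells. Its arguments: {"type":"object","properties":{"moves":{"type":"array"},"force":{"type":"number"}},"required":["moves"]}

```bash
ls; mkdir -p pics; cat > h.py <<'E'
import numpy as np, cv2
from cell import sensors, vision, workorder, env
def snap(n,f):
    c=vision.read_camera(n); cv2.imwrite(f'pics/{f}.png',c['image'][:,:,::-1]); np.save(f'pics/{f}.npy',c,allow_pickle=True); return c
def load(f): return np.load(f'pics/{f}.npy',allow_pickle=True).item()
def ray(c,uv,z):
    uv=np.atleast_2d(np.array(uv,float))
    K=np.array([[c['fx'],0,c['cx']],[0,c['fy'],c['cy']],[0,0,1]])
    p=cv2.undistortPoints(uv[:,None],K,np.array([c['k1'],0,0,0.]))[:,0]
    d=np.c_[p,np.ones(len(p))]@np.array(c['R']); o=-np.array(c['R']).T@np.array(c['t'])
    return o+d*((z-o[2])/d[:,2])[:,None]
E
python3 - <<'E'
from h import *
o=sensors.get_obs(); print(o)
for n in('scene','side'):
    c=snap(n,n+'0'); print(n,c['fx'],c['k1'],-np.array(c['R']).T@np.array(c['t']))
E
```

```text
pics
{'time_s': 0.0, 'qpos': array([76.55487583, 18.43820137, -4.0164497 , 83.17321714,  1.29479806,
       78.5384714 , -3.25975395]), 'joint_velocities': array([-0.1179862 ,  0.0106384 , -0.06597317, -0.03003225, -0.06005423,
       -0.08786776, -0.021906  ]), 'effort': array([ 2.57635120e-04, -4.91281378e+01, -4.03906172e-01, -3.12524414e+01,
       -6.40070345e-02,  4.38169297e-02,  1.76321860e-04]), 'tool_pos': array([ 0.15986997, -0.62950566,  0.22948608]), 'tool_rot': array([-1.79895340e+02,  5.06720608e-03,  1.42559181e+01]), 'force': array([ 0.0481392 ,  1.0131912 , -0.48885202]), 'wrist_torque': array([ 0.04260506, -0.00643153,  0.02778522]), 'grasp_force': 0.0, 'grip_width': 0.0869623294229203}
scene 522.5547800169413 -0.017006051812532702 [ 1.20936284 -0.91800794  0.89179726]
side 411.06122362957257 -0.03729811474228321 [0.35210153 0.78342188 0.55762913]
```

View pics/scene0.png

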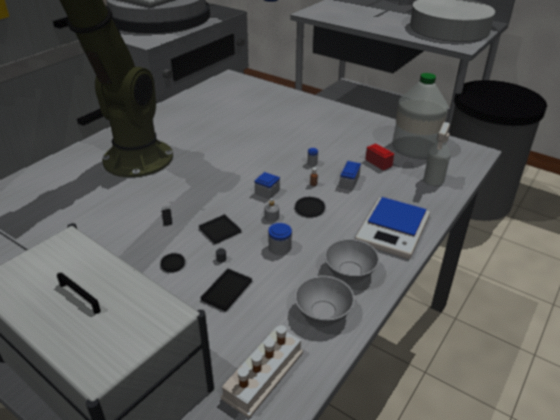

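View pics/side0.png

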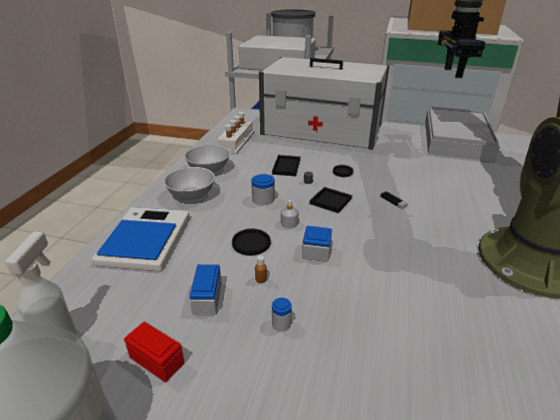

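The scene view shows these containers:
- square box at (267,184)
- small pot at (313,156)
- oblong box at (350,175)
- big can at (280,237)

The docks are:
- big round at (310,207)
- square at (220,229)
- small round at (173,262)
- oblong at (227,289)

The red box at scene (379,156) / side (154,350) is the look-alike and stays put. The blue plate at scene (397,217) belongs to a scale. The burner is at (271,212) and the amber bottle at (314,178).

```bash
python3 - <<'E'
from h import *
for n in('scene0','side0'):
    c=load(n); im=c['image']; h=cv2.cvtColor(im,cv2.COLOR_RGB2HSV); H,S,V=h[...,0],h[...,1],h[...,2]
    blue=((H>100)&(H<130)&(S>150)).astype('uint8'); dark=(im.max(2)<38).astype('uint8')
    for nm,m,z in(('blue',blue,.052),('dark',dark,.008)):
        k,l,st,ce=cv2.connectedComponentsWithStats(m)
        for i in range(1,k):
            if st[i,4]<60: continue
            p=ray(c,ce[i],z)[0]
            if not(.2<p[0]<.95 and abs(p[1])<.5): continue
            ct=cv2.findContours((l==i).astype('uint8'),0,1)[0][0][:,0].astype(float)
            r=cv2.minAreaRect((ray(c,ct,z)[:,:2]*1000).astype('float32'))
            print(n,nm,ce[i].round(),st[i,4],p[:2].round(4),'rect',np.round(r[0]),np.round(r[1]),round(r[2]))
E
```

```text
scene0 blue [350. 170.] 209 [0.629  0.2714] rect [629. 273.] [40. 85.] 15
scene0 blue [267. 179.] 201 [0.4588 0.0844] rect [459.  84.] [54. 56.] 5
scene0 blue [397. 216.] 1270 [0.8391 0.1473] rect [837. 150.] [121. 120.] 8
scene0 blue [280. 231.] 289 [ 0.6234 -0.0849] rect [624. -86.] [53. 59.] 36
scene0 dark [309. 207.] 428 [0.599  0.0958] rect [600.  96.] [77. 85.] 34
scene0 dark [167. 217.] 103 [ 0.3062 -0.1717] rect [ 306. -171.] [19. 64.] 45
scene0 dark [219. 229.] 631 [ 0.4572 -0.1266] rect [ 457. -125.] [82. 86.] 72
scene0 dark [386. 237.] 125 [0.8348 0.1006] rect [835. 100.] [52. 25.] 9
scene0 dark [172. 263.] 323 [ 0.448  -0.2935] rect [ 448. -293.] [54. 61.] 35
scene0 dark [226. 290.] 1089 [ 0.6146 -0.2879] rect [ 614. -286.] [ 71. 114.] 6
scene0 dark [ 79. 291.] 345 [ 0.3423 -0.4881] rect [ 342. -491.] [ 25. 175.] 87
side0 blue [263. 181.] 256 [ 0.6249 -0.0918] rect [625. -92.] [54. 73.] 16
side0 blue [137. 239.] 2096 [0.8019 0.2122] rect [803. 208.] [124. 120.] 8
side0 blue [317. 236.] 467 [0.4488 0.1031] rect [449. 102.] [54. 62.] 4
side0 blue [205. 282.] 811 [0.6173 0.2913] rect [618. 289.] [43. 86.] 15
side0 blue [281. 306.] 273 [0.4707 0.3123] rect [471. 312.] [30. 38.] 15
side0 dark [286. 165.] 424 [ 0.6089 -0.2779] rect [ 610. -281.] [ 68. 122.] 6
side0 dark [343. 171.] 175 [ 0.4433 -0.287 ] rect [ 443. -286.] [56. 62.] 15
side0 dark [331. 200.] 605 [ 0.4522 -0.1191] rect [ 452. -121.] [92. 84.] 73
side0 dark [390. 198.] 125 [ 0.3038 -0.168 ] rect [ 303. -167.] [29. 61.] 50
side0 dark [154. 215.] 155 [0.853  0.0632] rect [853.  63.] [56. 30.] 8
side0 dark [251. 242.] 767 [0.5939 0.1032] rect [595. 101.] [82. 91.] 16
```

```bash
cat >> h.py <<'E'
def plan(x,y,z,yaw,cur=None):
    "shift in mm along tool axes and rz; cur=[x,y,z,yaw]"
    if cur is None:
        o=sensors.get_obs(); cur=[*o['tool_pos'],o['tool_rot'][2]]
    a=np.radians(cur[3]); d=np.array([x,y,z])-cur[:3]
    dy=(yaw-cur[3]+90)%180-90
    return dict(x=round(1000*(d[0]*np.cos(a)+d[1]*np.sin(a)),1),y=round(1000*(d[0]*np.sin(a)-d[1]*np.cos(a)),1),z=round(-1000*d[2],1),rz=round(float(-np.radians(dy)),4))
E
python3 - <<'E'
from h import *
s=load('scene0');d=load('side0')
for n,a,b,z in(('burner',(271,212),(290,217),.025),('bottle',(314,179),(261,271),.025),('weight',(221,256),(308,178),.01),('small',(313,156),(281,314),.03),('big',(280,239),(263,190),.03),('red',(379,156),(154,352),.03)):
    print(n,ray(s,a,z)[0].round(3),ray(d,b,z)[0].round(3))
print('case',ray(d,(378,140),0)[0],ray(d,(262,135),0)[0])
print(plan(.55,-.05,.40,90,[.16,-.63,.231,14.26]), plan(.55,-.2,.40,45,[.16,-.63,.231,14.26]))
E
```

```text
burner [ 0.538 -0.005  0.025] [0.528 0.01  0.025]
bottle [0.547 0.201 0.025] [0.538 0.208 0.025]
weight [ 0.532 -0.207  0.01 ] [ 0.53  -0.214  0.01 ]
small [0.479 0.303 0.03 ] [0.472 0.309 0.03 ]
big [ 0.627 -0.088  0.03 ] [ 0.622 -0.084  0.03 ]
red [0.649 0.427 0.03 ] [0.641 0.437 0.03 ]
case [ 0.35746182 -0.56033562  0.        ] [ 0.74996976 -0.49751597  0.        ]
{'x': np.float64(520.9), 'y': np.float64(-466.1), 'z': np.float64(-169.0), 'rz': -1.3219} {'x': np.float64(483.9), 'y': np.float64(-320.7), 'z': np.float64(-169.0), 'rz': -0.5365}
```

Emit:
drive_tool([
  {"z": -60},
  {"z": -120},
  {"z": -169},
  {"x": 130,"y": -115,"z": -169,"rz": -0.3},
  {"x": 260,"y": -230,"z": -169,"rz": -0.7},
  {"x": 390,"y": -350,"z": -169,"rz": -1.0},
  {"x": 521,"y": -466,"z": -169,"rz": -1.322},
  {"x": 521,"y": -466,"z": -169,"rz": -1.322},
  {"x": 521,"y": -466,"z": -169,"rz": -1.322},
  {"x": 521,"y": -466,"z": -169,"rz": -1.322},
  {"x": 521,"y": -466,"z": -169,"rz": -1.322},
  {"x": 521,"y": -466,"z": -169,"rz": -1.322},
  {"x": 521,"y": -466,"z": -169,"rz": -1.322},
  {"x": 521,"y": -466,"z": -169,"rz": -1.322},
  {"x": 521,"y": -466,"z": -169,"rz": -1.322},
  {"x": 521,"y": -466,"z": -169,"rz": -1.322},
  {"x": 521,"y": -466,"z": -169,"rz": -1.322},
  {"x": 521,"y": -466,"z": -169,"rz": -1.322},
])

```text
invalid input at $.moves[0]: expected keys x, y, z, rx, ry, rz, fingers
```

```bash
python3 - <<'E'
from h import *
c=snap('wrist','w1'); print(c['fx'],-np.array(c['R']).T@np.array(c['t']),np.array(c['R']).round(2))
E
```

```text
328.43154870302476 [ 0.23928495 -0.60987946  0.38328702] [[ 0.25 -0.97 -0.  ]
 [-0.93 -0.24  0.29]
 [-0.29 -0.07 -0.96]]
```

View pics/w1.png

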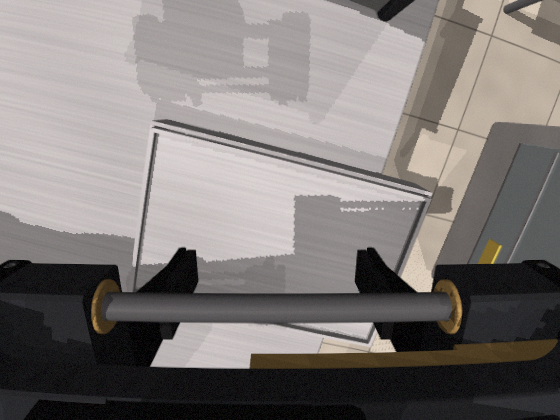

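The wrist view shows only the tray below the start pose, with the fingers at (180,280) and (375,280). It also shows the camera sits ahead in tool +x. Every row needs all the keys, so I'll resend the move.

Emit:
drive_tool([
  {"x": 0,"y": 0,"z": -60,"rx": 0,"ry": 0,"rz": 0,"fingers": -1},
  {"x": 0,"y": 0,"z": -120,"rx": 0,"ry": 0,"rz": 0,"fingers": -1},
  {"x": 0,"y": 0,"z": -169,"rx": 0,"ry": 0,"rz": 0,"fingers": -1},
  {"x": 521,"y": -466,"z": -169,"rx": 0,"ry": 0,"rz": -1.322,"fingers": -1},
  {"x": 521,"y": -466,"z": -169,"rx": 0,"ry": 0,"rz": -1.322,"fingers": -1},
  {"x": 521,"y": -466,"z": -169,"rx": 0,"ry": 0,"rz": -1.322,"fingers": -1},
  {"x": 521,"y": -466,"z": -169,"rx": 0,"ry": 0,"rz": -1.322,"fingers": -1},
  {"x": 521,"y": -466,"z": -169,"rx": 0,"ry": 0,"rz": -1.322,"fingers": -1},
  {"x": 521,"y": -466,"z": -169,"rx": 0,"ry": 0,"rz": -1.322,"fingers": -1},
  {"x": 521,"y": -466,"z": -169,"rx": 0,"ry": 0,"rz": -1.322,"fingers": -1},
  {"x": 521,"y": -466,"z": -169,"rx": 0,"ry": 0,"rz": -1.322,"fingers": -1},
  {"x": 521,"y": -466,"z": -169,"rx": 0,"ry": 0,"rz": -1.322,"fingers": -1},
  {"x": 521,"y": -466,"z": -169,"rx": 0,"ry": 0,"rz": -1.322,"fingers": -1},
  {"x": 521,"y": -466,"z": -169,"rx": 0,"ry": 0,"rz": -1.322,"fingers": -1},
  {"x": 521,"y": -466,"z": -169,"rx": 0,"ry": 0,"rz": -1.322,"fingers": -1},
  {"x": 521,"y": -466,"z": -169,"rx": 0,"ry": 0,"rz": -1.322,"fingers": -1},
  {"x": 521,"y": -466,"z": -169,"rx": 0,"ry": 0,"rz": -1.322,"fingers": -1},
  {"x": 521,"y": -466,"z": -169,"rx": 0,"ry": 0,"rz": -1.322,"fingers": -1},
])

```text
time_s: 2.4
tool_pos: [0.5498, -0.0521, 0.3997]
tool_rot: [-180.0, 0.1, 89.8]
force: [0.1, -0.3, 0.3]
grip_width: 0.0873
grasp_force: 0.0
```

```bash
python3 - <<'E'
from h import *
c=snap('wrist','w2'); print(-np.array(c['R']).T@np.array(c['t']),np.array(c['R']).round(2))
o=sensors.get_obs(); print(o['time_s'],o['tool_pos'],o['tool_rot'],o['qpos'])
E
```

```text
[0.5506978  0.02920679 0.55326566] [[ 1.   -0.   -0.  ]
 [-0.   -0.96  0.3 ]
 [-0.   -0.3  -0.96]]
2.45 [ 0.54982313 -0.05173313  0.39967534] [1.79997483e+02 5.25421965e-02 8.98342296e+01] [ 39.72718543   7.78938216 -41.83097113  78.75187473   5.26216361
  95.40479245  -1.50865578]
```

View pics/w2.png

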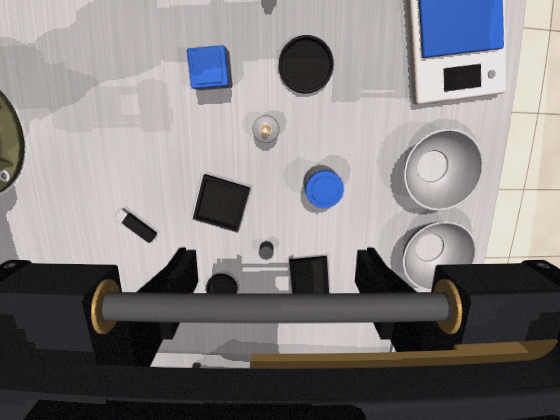

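The wrist view shows the big can at (325,188) and the big round dock at (306,64). The square box is at (209,66), the square dock at (221,202) and the burner at (265,128). The oblong dock (310,275) and small dock (222,285) are partly hidden by the fingers.

```bash
cat >> h.py <<'E'
def blobs(c,zb=.055,zd=.012,dk=45,amin=150):
    im=cv2.GaussianBlur(c['image'],(3,3),0); h=cv2.cvtColor(im,cv2.COLOR_RGB2HSV); H,S,V=h[...,0],h[...,1],h[...,2]
    blue=((H>100)&(H<130)&(S>150)).astype('uint8'); dark=(im.max(2)<dk).astype('uint8')
    dark=cv2.morphologyEx(dark,cv2.MORPH_OPEN,np.ones((3,3),'uint8'))
    for nm,m,z in(('blue',blue,zb),('dark',dark,zd)):
        k,l,st,ce=cv2.connectedComponentsWithStats(m)
        for i in range(1,k):
            if st[i,4]<amin or st[i,4]>30000: continue
            ct=cv2.findContours((l==i).astype('uint8'),0,1)[0][0][:,0].astype(float)
            P=(ray(c,ct,z)[:,:2]*1000).astype('float32'); r=cv2.minAreaRect(P); e=cv2.minEnclosingCircle(P)
            print(nm,ce[i].round(),st[i,4],'rect',np.round(r[0],1),np.round(r[1],1),round(r[2],1),'circ',np.round(e[0],1),round(2*e[1],1))
E
python3 - <<'E'
from h import *
blobs(load('w2'))
E
```

```text
blue [460.  26.] 4272 rect [814.3 150.7] [122.   75.4] 7.3 circ [814. 152.] 140.2
blue [208.  67.] 1470 rect [453.6  89.8] [53.5 53.7] 4.3 circ [454.1  90.5] 73.1
blue [324. 189.] 1060 rect [624.9 -88.5] [56.7 56. ] 0.0 circ [624.9 -88.6] 58.5
dark [305.  64.] 2307 rect [595.7  98.9] [80.9 79.5] 18.0 circ [595.8  97.9] 82.4
dark [462.  77.] 713 rect [845.9  83.8] [57.3 31.4] 8.3 circ [846.   83.5] 64.2
dark [221. 202.] 2022 rect [ 455.3 -123.1] [80.7 77.8] 72.6 circ [ 455.5 -123.4] 108.1
dark [139. 227.] 372 rect [ 306.7 -167.8] [22.9 58.4] 50.2 circ [ 306.6 -167.2] 59.6
dark [175. 276.] 1605 rect [ 361.9 -275. ] [144.1  75.4] 44.8 circ [ 343.9 -256.9] 145.4
dark [377. 276.] 1613 rect [ 755.1 -254.8] [ 92.6 116.9] 89.0 circ [ 755.1 -257.9] 145.2
dark [309. 276.] 1319 rect [ 610.  -265.3] [66.5 78.6] 4.8 circ [ 610.3 -265.2] 101.5
dark [222. 285.] 527 rect [ 447.1 -280.2] [55.8 42.3] 0.2 circ [ 446.3 -287. ] 59.3
dark [540. 417.] 199 rect [1184.9 -661.2] [ 17.4 135.7] 81.6 circ [1183.9 -668.2] 135.7
```

Emit:
drive_tool([
  {"x": -37,"y": 75,"z": 200,"rx": 0,"ry": 0,"rz": 1.568,"fingers": -1},
  {"x": -37,"y": 75,"z": 240,"rx": 0,"ry": 0,"rz": 1.568,"fingers": -1},
  {"x": -37,"y": 75,"z": 270,"rx": 0,"ry": 0,"rz": 1.568,"fingers": -1},
  {"x": -37,"y": 75,"z": 270,"rx": 0,"ry": 0,"rz": 1.568,"fingers": -1},
  {"x": -37,"y": 75,"z": 270,"rx": 0,"ry": 0,"rz": 1.568,"fingers": -1},
  {"x": -37,"y": 75,"z": 270,"rx": 0,"ry": 0,"rz": 1.568,"fingers": -1},
  {"x": -37,"y": 75,"z": 270,"rx": 0,"ry": 0,"rz": 1.568,"fingers": -1},
  {"x": -37,"y": 75,"z": 270,"rx": 0,"ry": 0,"rz": 1.568,"fingers": -1},
  {"x": -37,"y": 75,"z": 270,"rx": 0,"ry": 0,"rz": 1.568,"fingers": -1},
  {"x": -37,"y": 75,"z": 270,"rx": 0,"ry": 0,"rz": 1.568,"fingers": -1},
  {"x": -37,"y": 75,"z": 270,"rx": 0,"ry": 0,"rz": 1.568,"fingers": -1},
  {"x": -37,"y": 75,"z": 270,"rx": 0,"ry": 0,"rz": 1.568,"fingers": -1},
], force=25)

```text
time_s: 3.95
tool_pos: [0.6252, -0.0873, 0.1295]
tool_rot: [180.0, 0.0, 0.2]
force: [-0.2, 0.0, 0.1]
grip_width: 0.087
grasp_force: 0.0
```

```bash
python3 - <<'E'
from h import *
c=snap('wrist','w3'); o=sensors.get_obs(); print(o['time_s'],o['tool_pos'],o['tool_rot'],o['qpos'].round(0)); blobs(c,.058)
E
```

```text
4.0 [ 0.62519457 -0.08724697  0.12952685] [1.79996173e+02 1.14051274e-04 1.74998393e-01] [ 27.  22. -27.  92.  10.  68. -92.]
blue [ 7. 16.] 443 rect [771.4  90. ] [12.2 20.6] 82.5 circ [771.7  92.3] 21.9
blue [278. 225.] 4818 rect [626.2 -89. ] [57.3 59.3] 74.9 circ [626.3 -89.1] 59.8
dark [488. 220.] 8649 rect [ 614.2 -281.4] [ 71.8 114.1] 5.8 circ [ 614.7 -281.5] 132.9
dark [175. 276.] 1648 rect [564.3  15.2] [47.5 58.6] 0.7 circ [563.2  15.4] 72.8
dark [378. 276.] 1670 rect [ 564.9 -190.9] [48.5 58.8] 0.6 circ [ 563.8 -190.9] 73.6
dark [315. 340.] 1853 rect [ 492. -131.] [86.1 36.5] 89.6 circ [ 482.2 -130.6] 86.9
```

The blob sits at (626,-89) with diameter 59.8 mm, so it is the can and the gripper is right over it. I'll descend, grip and lift.

Emit:
drive_tool([
  {"x": 1,"y": 1.5,"z": 40,"rx": 0,"ry": 0,"rz": 0,"fingers": -1},
  {"x": 1,"y": 1.5,"z": 75,"rx": 0,"ry": 0,"rz": 0,"fingers": -1},
  {"x": 1,"y": 1.5,"z": 95,"rx": 0,"ry": 0,"rz": 0,"fingers": -1},
  {"x": 1,"y": 1.5,"z": 103,"rx": 0,"ry": 0,"rz": 0,"fingers": -1},
  {"x": 1,"y": 1.5,"z": 103,"rx": 0,"ry": 0,"rz": 0,"fingers": -1},
  {"x": 1,"y": 1.5,"z": 103,"rx": 0,"ry": 0,"rz": 0,"fingers": 1},
  {"x": 1,"y": 1.5,"z": 103,"rx": 0,"ry": 0,"rz": 0,"fingers": 1},
  {"x": 1,"y": 1.5,"z": 103,"rx": 0,"ry": 0,"rz": 0,"fingers": 1},
  {"x": 1,"y": 1.5,"z": 103,"rx": 0,"ry": 0,"rz": 0,"fingers": 1},
  {"x": 1,"y": 1.5,"z": 103,"rx": 0,"ry": 0,"rz": 0,"fingers": 1},
], force=25)

```text
time_s: 5.25
tool_pos: [0.6265, -0.0887, 0.027]
tool_rot: [180.0, -0.0, 0.2]
force: [-0.8, -0.5, 2.3]
grip_width: 0.0594
grasp_force: 25.0
```

Emit:
drive_tool([
  {"x": 0,"y": 0,"z": -20,"rx": 0,"ry": 0,"rz": 0,"fingers": 1},
  {"x": 0,"y": 0,"z": -60,"rx": 0,"ry": 0,"rz": 0,"fingers": 1},
  {"x": 0,"y": 0,"z": -90,"rx": 0,"ry": 0,"rz": 0,"fingers": 1},
  {"x": -6,"y": -40,"z": -90,"rx": 0,"ry": 0,"rz": 0,"fingers": 1},
  {"x": -15,"y": -90,"z": -90,"rx": 0,"ry": 0,"rz": 0,"fingers": 1},
  {"x": -23,"y": -140,"z": -90,"rx": 0,"ry": 0,"rz": 0,"fingers": 1},
  {"x": -30,"y": -175,"z": -90,"rx": 0,"ry": 0,"rz": 0,"fingers": 1},
  {"x": -30,"y": -187,"z": -90,"rx": 0,"ry": 0,"rz": 0,"fingers": 1},
  {"x": -30,"y": -187,"z": -90,"rx": 0,"ry": 0,"rz": 0,"fingers": 1},
  {"x": -30,"y": -187,"z": -60,"rx": 0,"ry": 0,"rz": 0,"fingers": 1},
  {"x": -30,"y": -187,"z": -30,"rx": 0,"ry": 0,"rz": 0,"fingers": 1},
  {"x": -30,"y": -187,"z": -20,"rx": 0,"ry": 0,"rz": 0,"fingers": 1},
  {"x": -30,"y": -187,"z": -20,"rx": 0,"ry": 0,"rz": 0,"fingers": 1},
  {"x": -30,"y": -187,"z": -20,"rx": 0,"ry": 0,"rz": 0,"fingers": 1},
])

```text
time_s: 7.0
tool_pos: [0.5969, 0.098, 0.0479]
tool_rot: [-180.0, -0.1, 0.1]
force: [0.5, 0.2, -0.7]
grip_width: 0.0591
grasp_force: 25.0
```

```bash
python3 - <<'E'
from h import *
o=sensors.get_obs(); print(o['tool_pos'],o['tool_rot'],o['grip_width'])
c=snap('wrist','w4'); blobs(c,.08,.012)
for n in('scene','side'): snap(n,n+'4')
a=load('scene4')['image'][150:280,220:380]; b=load('side4')['image'][170:300,190:350]
a,b,d=[cv2.resize(i,None,fx=s,fy=s,interpolation=2) for i,s in((a,2.2),(b,2.2),(c['image'],.68))]
cv2.imwrite('pics/m4.png',np.hstack([a,b])[:,:,::-1])
E
```

```text
[0.59690663 0.09802486 0.0478638 ] [-1.79997081e+02 -1.25587875e-01  1.16558039e-01] 0.05909742572670854
blue [  9. 221.] 1080 rect [637.9 206.4] [12.5 31.4] 75.4 circ [639.5 212.5] 31.4
blue [276. 271.] 5157 rect [617.  98.] [23.3 55.8] 0.2 circ [605.9  97.9] 55.8
blue [276. 337.] 3306 rect [582.1  97.9] [15.8 55.4] 0.2 circ [588.8  97.9] 55.4
dark [276. 234.] 6686 rect [602.1  97.6] [ 77.1 138.6] 0.2 circ [571.1  97.5] 139.4
dark [538. 417.] 231 rect [ 440.  -121.1] [55.1  7.2] 82.1 circ [ 436.9 -120.7] 55.1
```

View pics/m4.png

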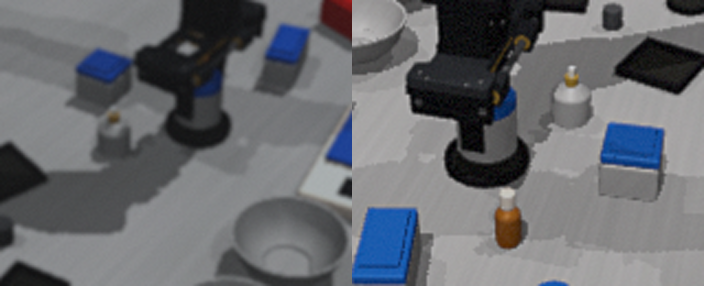

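Both crops show the can hanging centred over the round dock, at (205,120) in the left crop and (487,150) in the right one. The burner and bottle are clear of it, so I'll set it down, release and rise.

Emit:
drive_tool([
  {"x": 0,"y": 0,"z": 10,"rx": 0,"ry": 0,"rz": 0,"fingers": 1},
  {"x": 0,"y": 0,"z": 15,"rx": 0,"ry": 0,"rz": 0,"fingers": 1},
  {"x": 0,"y": 0,"z": 17,"rx": 0,"ry": 0,"rz": 0,"fingers": 1},
  {"x": 0,"y": 0,"z": 17,"rx": 0,"ry": 0,"rz": 0,"fingers": 1},
  {"x": 0,"y": 0,"z": 17,"rx": 0,"ry": 0,"rz": 0,"fingers": 0.7},
  {"x": 0,"y": 0,"z": 17,"rx": 0,"ry": 0,"rz": 0,"fingers": -1},
  {"x": 0,"y": 0,"z": 17,"rx": 0,"ry": 0,"rz": 0,"fingers": -1},
  {"x": 0,"y": 0,"z": 17,"rx": 0,"ry": 0,"rz": 0,"fingers": -1},
  {"x": 0,"y": 0,"z": 17,"rx": 0,"ry": 0,"rz": 0,"fingers": -1},
])

```text
time_s: 8.28
tool_pos: [0.5956, 0.0984, 0.0292]
tool_rot: [180.0, 0.0, 0.2]
force: [1.0, 0.3, -0.2]
grip_width: 0.0853
grasp_force: 0.0
```

Emit:
drive_tool([
  {"x": 0,"y": 0,"z": -30,"rx": 0,"ry": 0,"rz": 0,"fingers": -1},
  {"x": 0,"y": 0,"z": -80,"rx": 0,"ry": 0,"rz": 0,"fingers": -1},
  {"x": -20,"y": -30,"z": -130,"rx": 0,"ry": 0,"rz": -0.1,"fingers": -1},
  {"x": -122,"y": -209,"z": -171,"rx": 0,"ry": 0,"rz": -0.785,"fingers": -1},
  {"x": -122,"y": -209,"z": -171,"rx": 0,"ry": 0,"rz": -0.785,"fingers": -1},
  {"x": -122,"y": -209,"z": -171,"rx": 0,"ry": 0,"rz": -0.785,"fingers": -1},
  {"x": -122,"y": -209,"z": -171,"rx": 0,"ry": 0,"rz": -0.785,"fingers": -1},
  {"x": -122,"y": -209,"z": -171,"rx": 0,"ry": 0,"rz": -0.785,"fingers": -1},
  {"x": -122,"y": -209,"z": -171,"rx": 0,"ry": 0,"rz": -0.785,"fingers": -1},
  {"x": -122,"y": -209,"z": -171,"rx": 0,"ry": 0,"rz": -0.785,"fingers": -1},
  {"x": -122,"y": -209,"z": -171,"rx": 0,"ry": 0,"rz": -0.785,"fingers": -1},
])

```text
time_s: 9.65
tool_pos: [0.4738, 0.3058, 0.2001]
tool_rot: [-180.0, 0.0, 45.0]
force: [1.0, 0.8, -0.0]
grip_width: 0.0871
grasp_force: 0.0
```

```bash
python3 - <<'E'
from h import *
c=snap('wrist','w5'); o=sensors.get_obs(); print(o['time_s'],o['tool_pos'],o['tool_rot'],o['qpos'].round(0)); blobs(c,.05)
E
```

```text
9.7 [0.47366841 0.30607132 0.20023807] [1.79999008e+02 2.80220563e-02 4.50144063e+01] [  5.  14. -46.  97.  10.  74. -88.]
blue [551.  48.] 798 rect [748.  231.9] [51.9 25.1] 54.4 circ [758.2 224.6] 51.9
blue [409. 104.] 4404 rect [621.2 282.6] [43.  82.6] 14.8 circ [621.1 282.5] 90.0
blue [276. 198.] 874 rect [474.3 305.6] [32.7 30.8] 45.0 circ [474.5 305.7] 32.9
blue [501. 250.] 1457 rect [605.8 100. ] [35.2 66.2] 43.9 circ [597.2  91.8] 66.3
blue [377. 342.] 472 rect [436.9 103.6] [24.  42.4] 2.0 circ [439.8 104.4] 44.3
dark [472. 288.] 7350 rect [539.9  38.6] [210.  202.2] 7.4 circ [547.   38.5] 247.5
dark [175. 276.] 1639 rect [312.1 310.5] [48.5 91. ] 90.0 circ [312.1 327. ] 91.8
dark [377. 276.] 1670 rect [497.  144.2] [59.9 75.1] 44.5 circ [496.2 143.1] 92.7
dark [537. 417.] 219 rect [ 503.9 -222.2] [ 11.  101.4] 37.0 circ [ 500.3 -224.9] 101.4
```

View pics/w5.png

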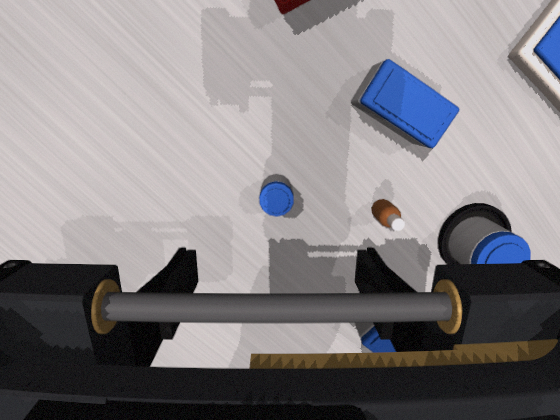

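The wrist view shows the small pot at (276,198) under the gripper and the oblong box at (409,104). The bottle is upright at (388,213), and the can stands in its dock at (500,250). Only one blue pot is in view and its diameter measures about 33 mm, so I'll grasp it.

Emit:
drive_tool([
  {"x": 0,"y": 0.5,"z": 60,"rx": 0,"ry": 0,"rz": 0,"fingers": -1},
  {"x": 0,"y": 0.5,"z": 115,"rx": 0,"ry": 0,"rz": 0,"fingers": -1},
  {"x": 0,"y": 0.5,"z": 155,"rx": 0,"ry": 0,"rz": 0,"fingers": -1},
  {"x": 0,"y": 0.5,"z": 174,"rx": 0,"ry": 0,"rz": 0,"fingers": -1},
  {"x": 0,"y": 0.5,"z": 174,"rx": 0,"ry": 0,"rz": 0,"fingers": -1},
  {"x": 0,"y": 0.5,"z": 174,"rx": 0,"ry": 0,"rz": 0,"fingers": 1},
  {"x": 0,"y": 0.5,"z": 174,"rx": 0,"ry": 0,"rz": 0,"fingers": 1},
  {"x": 0,"y": 0.5,"z": 174,"rx": 0,"ry": 0,"rz": 0,"fingers": 1},
  {"x": 0,"y": 0.5,"z": 174,"rx": 0,"ry": 0,"rz": 0,"fingers": 1},
  {"x": 0,"y": 0.5,"z": 174,"rx": 0,"ry": 0,"rz": 0,"fingers": 1},
  {"x": 0,"y": 0.5,"z": 174,"rx": 0,"ry": 0,"rz": 0,"fingers": 1},
  {"x": 0,"y": 0.5,"z": 174,"rx": 0,"ry": 0,"rz": 0,"fingers": 1},
], force=20)

```text
time_s: 11.2
tool_pos: [0.4735, 0.3066, 0.0265]
tool_rot: [180.0, 0.0, 45.1]
force: [-0.1, -0.3, 1.1]
grip_width: 0.0332
grasp_force: 20.0
```

```bash
python3 - <<'E'
from h import *
print(plan(.446,-.291,.2,45)); print(plan(.50,0,.2,45))
E
```

```text
{'x': np.float64(-443.0), 'y': np.float64(402.0), 'z': np.float64(-173.5), 'rz': 0.0025}
{'x': np.float64(-198.6), 'y': np.float64(235.0), 'z': np.float64(-173.5), 'rz': 0.0025}
```

Emit:
drive_tool([
  {"x": 0,"y": 0,"z": -30,"rx": 0,"ry": 0,"rz": 0,"fingers": 1},
  {"x": 0,"y": 0,"z": -80,"rx": 0,"ry": 0,"rz": 0,"fingers": 1},
  {"x": 0,"y": 0,"z": -130,"rx": 0,"ry": 0,"rz": 0,"fingers": 1},
  {"x": -40,"y": 47,"z": -160,"rx": 0,"ry": 0,"rz": 0,"fingers": 1},
  {"x": -80,"y": 94,"z": -170,"rx": 0,"ry": 0,"rz": 0,"fingers": 1},
  {"x": -120,"y": 141,"z": -170,"rx": 0,"ry": 0,"rz": 0,"fingers": 1},
  {"x": -160,"y": 188,"z": -170,"rx": 0,"ry": 0,"rz": 0,"fingers": 1},
  {"x": -199,"y": 235,"z": -170,"rx": 0,"ry": 0,"rz": 0,"fingers": 1},
  {"x": -250,"y": 263,"z": -170,"rx": 0,"ry": 0,"rz": 0,"fingers": 1},
  {"x": -300,"y": 291,"z": -170,"rx": 0,"ry": 0,"rz": 0,"fingers": 1},
  {"x": -350,"y": 319,"z": -170,"rx": 0,"ry": 0,"rz": 0,"fingers": 1},
  {"x": -400,"y": 347,"z": -170,"rx": 0,"ry": 0,"rz": 0,"fingers": 1},
  {"x": -450,"y": 375,"z": -170,"rx": 0,"ry": 0,"rz": 0,"fingers": 1},
  {"x": -490,"y": 395,"z": -170,"rx": 0,"ry": 0,"rz": 0,"fingers": 1},
  {"x": -503,"y": 402,"z": -170,"rx": 0,"ry": 0,"rz": 0,"fingers": 1},
  {"x": -503,"y": 402,"z": -170,"rx": 0,"ry": 0,"rz": 0,"fingers": 1},
  {"x": -503,"y": 402,"z": -170,"rx": 0,"ry": 0,"rz": 0,"fingers": 1},
])

```text
time_s: 13.32
tool_pos: [0.4046, -0.3315, 0.1964]
tool_rot: [-180.0, -0.0, 45.3]
force: [0.3, 0.5, -1.1]
grip_width: 0.0336
grasp_force: 20.0
```

```bash
python3 - <<'E'
from h import *
c=snap('wrist','w6'); o=sensors.get_obs(); print(o['time_s'],o['tool_pos'],o['tool_rot'],o['grip_width'],o['qpos'].round(0)); blobs(c,.20)
E
```

```text
13.375 [ 0.40465445 -0.33149308  0.19655577] [-1.79985789e+02 -3.03889933e-02  4.53192993e+01] 0.033457624780447295 [ 51.   5. -16. 103.   1.  72.  -9.]
blue [276. 278.] 1956 rect [ 405.5 -331.3] [20.  37.5] 45.3 circ [ 399.3 -337.5] 37.5
dark [132.  29.] 285 rect [ 419.5 -121. ] [60.1  5. ] 72.2 circ [ 418.7 -120.8] 60.1
dark [400.  29.] 3352 rect [ 610.  -286.5] [ 72.  103.7] 5.8 circ [ 609.6 -286.1] 124.0
dark [196.  13.] 179 rect [ 471.5 -157.2] [18.1 11.8] 77.7 circ [ 471.8 -157.3] 19.4
dark [183.  43.] 298 rect [ 442.8 -165.6] [ 3.6 77.9] 72.4 circ [ 442.9 -165.2] 77.9
dark [278. 135.] 1732 rect [ 445.8 -292. ] [53.  55.1] 83.5 circ [ 445.6 -292.5] 56.2
dark [102. 150.] 1168 rect [ 305.8 -172.2] [21.6 62.4] 49.5 circ [ 305.7 -172.4] 64.6
dark [229. 275.] 1141 rect [ 295.8 -360.9] [64.1 38.6] 32.3 circ [ 294.6 -359. ] 71.0
dark [323. 275.] 1158 rect [ 377.4 -440. ] [64.3 38.7] 59.7 circ [ 379.2 -441.7] 69.8
dark [ 17. 277.] 978 rect [ 100.8 -182.2] [42.2 62.5] 55.2 circ [  98.9 -182.7] 71.5
dark [404. 282.] 3357 rect [ 441.1 -520.5] [ 67.4 146.5] 55.7 circ [ 442.  -521.7] 158.1
dark [148. 282.] 3287 rect [ 215.  -298.4] [ 76.7 142.6] 30.9 circ [ 214.1 -296.8] 158.4
dark [209. 339.] 1164 rect [ 205.  -397.8] [44. 97.] 46.1 circ [ 205.9 -396.9] 105.4
dark [338. 337.] 956 rect [ 327.9 -518.7] [43.9 59.2] 44.7 circ [ 331.5 -514.7] 67.2
dark [541. 418.] 156 rect [ 443.1 -859.5] [ 8.7 81. ] 37.1 circ [ 440.4 -861.5] 81.0
```

View pics/w6.png

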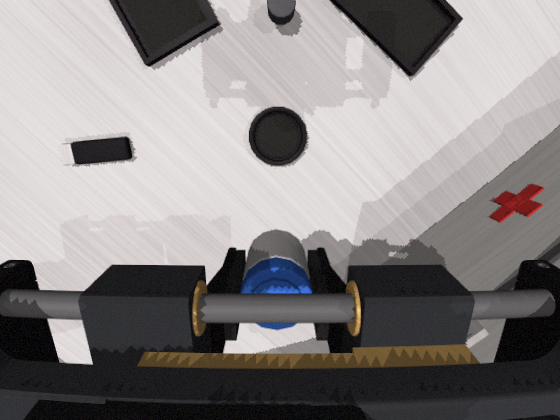

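The small dock is clear at (278,135), measured at (446,-292), and the pot is held upright at (276,275). The first-aid case on the right is well clear. I'll lower the pot into the dock and release.

Emit:
drive_tool([
  {"x": 40,"y": 1.5,"z": 20,"rx": 0,"ry": 0,"rz": 0,"fingers": 1},
  {"x": 57,"y": 1.5,"z": 60,"rx": 0,"ry": 0,"rz": 0,"fingers": 1},
  {"x": 57,"y": 1.5,"z": 110,"rx": 0,"ry": 0,"rz": 0,"fingers": 1},
  {"x": 57,"y": 1.5,"z": 140,"rx": 0,"ry": 0,"rz": 0,"fingers": 1},
  {"x": 57,"y": 1.5,"z": 155,"rx": 0,"ry": 0,"rz": 0,"fingers": 1},
  {"x": 57,"y": 1.5,"z": 161,"rx": 0,"ry": 0,"rz": 0,"fingers": 1},
  {"x": 57,"y": 1.5,"z": 164,"rx": 0,"ry": 0,"rz": 0,"fingers": 1},
  {"x": 57,"y": 1.5,"z": 166,"rx": 0,"ry": 0,"rz": 0,"fingers": 1},
  {"x": 57,"y": 1.5,"z": 166,"rx": 0,"ry": 0,"rz": 0,"fingers": 1},
])

```text
time_s: 14.5
tool_pos: [0.4452, -0.2945, 0.0312]
tool_rot: [179.9, -0.0, 45.1]
force: [-0.4, -0.3, -1.2]
grip_width: 0.0333
grasp_force: 20.0
```

Emit:
drive_tool([
  {"x": 0,"y": -0.5,"z": 1,"rx": 0,"ry": 0,"rz": 0,"fingers": 1},
  {"x": 0,"y": -0.5,"z": 1,"rx": 0,"ry": 0,"rz": 0,"fingers": 0.7},
  {"x": 0,"y": -0.5,"z": 1,"rx": 0,"ry": 0,"rz": 0,"fingers": -1},
  {"x": 0,"y": -0.5,"z": 1,"rx": 0,"ry": 0,"rz": 0,"fingers": -1},
  {"x": 0,"y": -0.5,"z": 1,"rx": 0,"ry": 0,"rz": 0,"fingers": -1},
  {"x": 0,"y": 0,"z": -20,"rx": 0,"ry": 0,"rz": 0,"fingers": -1},
  {"x": 0,"y": 0,"z": -70,"rx": 0,"ry": 0,"rz": 0,"fingers": -1},
  {"x": 0,"y": 0,"z": -130,"rx": 0,"ry": 0,"rz": 0,"fingers": -1},
  {"x": 0,"y": 0,"z": -170,"rx": 0,"ry": 0,"rz": 0,"fingers": -1},
])

```text
time_s: 15.62
tool_pos: [0.4455, -0.2944, 0.2034]
tool_rot: [179.8, -0.0, 45.1]
force: [0.3, -0.5, -1.0]
grip_width: 0.0859
grasp_force: 0.0
```

```bash
python3 - <<'E'
from h import *
print(plan(.454,.090,.2,94.3)); print(plan(.47,-.1,.2,70))
c=snap('wrist','w7'); blobs(c,.054)
E
```

```text
{'x': np.float64(278.5), 'y': np.float64(-265.1), 'z': np.float64(3.4), 'rz': -0.8579}
{'x': np.float64(155.0), 'y': np.float64(-119.8), 'z': np.float64(3.4), 'rz': -0.4338}
blue [275. 199.] 914 rect [ 445.6 -294.5] [32.  32.5] 6.8 circ [ 445.1 -295.2] 34.6
dark [385.  67.] 7815 rect [ 610.6 -284.9] [ 70.3 107.2] 5.7 circ [ 610.5 -284.8] 124.1
dark [161.  68.] 6058 rect [ 454.5 -127.4] [79.7 80.6] 72.7 circ [ 454.9 -127.5] 110.1
dark [273. 178.] 942 rect [ 450.2 -287.4] [45.1 54.6] 48.1 circ [ 446.8 -291.8] 57.1
dark [109. 199.] 1026 rect [ 306.7 -171.3] [22.  62.4] 49.6 circ [ 306.6 -171.3] 64.3
dark [176. 276.] 1592 rect [ 284.1 -291.4] [90.4 47.7] 0.8 circ [ 283.8 -275.4] 91.3
dark [377. 276.] 1656 rect [ 469.  -457.1] [59.  76.2] 44.2 circ [ 467.7 -458.7] 93.7
dark [470. 299.] 5829 rect [ 518.  -559.4] [126.3 239.9] 75.8 circ [ 510.7 -575.8] 247.2
dark [346. 338.] 335 rect [ 373.  -495.2] [48.5 15.5] 64.1 circ [ 374.3 -495.8] 49.7
dark [542. 417.] 157 rect [ 484.5 -838.7] [11.  79.8] 36.7 circ [ 480.9 -841.3] 79.9
```

Emit:
drive_tool([
  {"x": 40,"y": -31,"z": 3,"rx": 0,"ry": 0,"rz": -0.11,"fingers": -1},
  {"x": 78,"y": -60,"z": 3,"rx": 0,"ry": 0,"rz": -0.22,"fingers": -1},
  {"x": 116,"y": -90,"z": 3,"rx": 0,"ry": 0,"rz": -0.33,"fingers": -1},
  {"x": 155,"y": -120,"z": 3,"rx": 0,"ry": 0,"rz": -0.43,"fingers": -1},
  {"x": 190,"y": -160,"z": 3,"rx": 0,"ry": 0,"rz": -0.56,"fingers": -1},
  {"x": 225,"y": -200,"z": 3,"rx": 0,"ry": 0,"rz": -0.69,"fingers": -1},
  {"x": 255,"y": -238,"z": 3,"rx": 0,"ry": 0,"rz": -0.8,"fingers": -1},
  {"x": 278,"y": -265,"z": 3,"rx": 0,"ry": 0,"rz": -0.858,"fingers": -1},
  {"x": 278,"y": -265,"z": 3,"rx": 0,"ry": 0,"rz": -0.858,"fingers": -1},
  {"x": 278,"y": -265,"z": 3,"rx": 0,"ry": 0,"rz": -0.858,"fingers": -1},
])

```text
time_s: 16.92
tool_pos: [0.4531, 0.089, 0.1972]
tool_rot: [-180.0, 0.0, 94.2]
force: [-0.5, 0.3, -0.1]
grip_width: 0.0869
grasp_force: 0.0
```

```bash
python3 - <<'E'
from h import *
c=snap('wrist','w8'); o=sensors.get_obs(); print(o['time_s'],o['tool_pos'],o['tool_rot'],o['qpos'].round(0)); blobs(c,.05)
E
```

```text
16.975 [0.45320371 0.08856051 0.19721304] [-1.79971428e+02  3.00495342e-02  9.41774796e+01] [ 27.  -3. -40. 110.  -2.  72.  -8.]
blue [488.  24.] 2437 rect [624.4 260.4] [46.  42.8] 14.9 circ [623.9 261.3] 60.4
blue [274. 194.] 3155 rect [451.4  93. ] [53.7 53.6] 4.3 circ [451.3  92.5] 72.8
blue [426. 203.] 3058 rect [598.   95.8] [60.4 63.7] 54.2 circ [598.3  96.1] 64.0
dark [396. 179.] 1301 rect [584.2 105.5] [82.9 62.5] 60.2 circ [593.3 100.7] 84.5
dark [175. 276.] 1617 rect [344.6 -28.9] [90.2 47.2] 49.2 circ [332.5 -18.5] 91.0
dark [377. 276.] 1608 rect [588.9   2.8] [73.2 57.9] 3.4 circ [589.1   0.9] 90.9
dark [472. 300.] 5836 rect [697.6 -27.5] [232.8 123.9] 34.0 circ [704.5 -43.8] 239.9
dark [ 62. 309.] 176 rect [198.4 -82.1] [41.9 16.8] 36.3 circ [196.2 -79. ] 42.0
dark [539. 417.] 206 rect [ 873.  -229.5] [10.9 91.7] 86.2 circ [ 872.8 -234. ] 91.8
```

Emit:
drive_tool([
  {"x": 4,"y": -2,"z": 60,"rx": 0,"ry": 0,"rz": 0,"fingers": -1},
  {"x": 4,"y": -2,"z": 115,"rx": 0,"ry": 0,"rz": 0,"fingers": -1},
  {"x": 4,"y": -2,"z": 155,"rx": 0,"ry": 0,"rz": 0,"fingers": -1},
  {"x": 4,"y": -2,"z": 170,"rx": 0,"ry": 0,"rz": 0,"fingers": -1},
  {"x": 4,"y": -2,"z": 170,"rx": 0,"ry": 0,"rz": 0,"fingers": -1},
  {"x": 4,"y": -2,"z": 170,"rx": 0,"ry": 0,"rz": 0,"fingers": 1},
  {"x": 4,"y": -2,"z": 170,"rx": 0,"ry": 0,"rz": 0,"fingers": 1},
  {"x": 4,"y": -2,"z": 170,"rx": 0,"ry": 0,"rz": 0,"fingers": 1},
  {"x": 4,"y": -2,"z": 170,"rx": 0,"ry": 0,"rz": 0,"fingers": 1},
  {"x": 4,"y": -2,"z": 170,"rx": 0,"ry": 0,"rz": 0,"fingers": 1},
], force=25)

```text
time_s: 18.23
tool_pos: [0.4511, 0.0937, 0.028]
tool_rot: [180.0, 0.0, 94.3]
force: [-0.9, -0.3, 4.2]
grip_width: 0.0559
grasp_force: 25.0
```

```bash
python3 - <<'E'
from h import *
print(plan(.455,-.125,.031,72.6))
E
```

```text
{'x': np.float64(-218.3), 'y': np.float64(-12.5), 'z': np.float64(-3.0), 'rz': 0.3787}
```

Emit:
drive_tool([
  {"x": 0,"y": 0,"z": -20,"rx": 0,"ry": 0,"rz": 0,"fingers": 1},
  {"x": 0,"y": 0,"z": -60,"rx": 0,"ry": 0,"rz": 0,"fingers": 1},
  {"x": 0,"y": 0,"z": -100,"rx": 0,"ry": 0,"rz": 0,"fingers": 1},
  {"x": -40,"y": -2,"z": -100,"rx": 0,"ry": 0,"rz": 0.07,"fingers": 1},
  {"x": -85,"y": -5,"z": -100,"rx": 0,"ry": 0,"rz": 0.15,"fingers": 1},
  {"x": -130,"y": -8,"z": -100,"rx": 0,"ry": 0,"rz": 0.24,"fingers": 1},
  {"x": -175,"y": -10,"z": -100,"rx": 0,"ry": 0,"rz": 0.32,"fingers": 1},
  {"x": -208,"y": -12,"z": -100,"rx": 0,"ry": 0,"rz": 0.379,"fingers": 1},
  {"x": -218,"y": -12.5,"z": -100,"rx": 0,"ry": 0,"rz": 0.379,"fingers": 1},
  {"x": -218,"y": -12.5,"z": -75,"rx": 0,"ry": 0,"rz": 0.379,"fingers": 1},
  {"x": -218,"y": -12.5,"z": -40,"rx": 0,"ry": 0,"rz": 0.379,"fingers": 1},
  {"x": -218,"y": -12.5,"z": -22,"rx": 0,"ry": 0,"rz": 0.379,"fingers": 1},
  {"x": -218,"y": -12.5,"z": -20,"rx": 0,"ry": 0,"rz": 0.379,"fingers": 1},
  {"x": -218,"y": -12.5,"z": -20,"rx": 0,"ry": 0,"rz": 0.379,"fingers": 1},
])

```text
time_s: 19.98
tool_pos: [0.4554, -0.1239, 0.0481]
tool_rot: [180.0, -0.0, 72.7]
force: [0.3, 0.1, -2.1]
grip_width: 0.056
grasp_force: 25.0
```

```bash
python3 - <<'E'
from h import *
o=sensors.get_obs(); print(o['tool_pos'],o['tool_rot'],o['grip_width'])
c=snap('wrist','w9')
for n in('scene','side'): snap(n,n+'9')
a=load('scene9')['image'][170:300,150:310]; b=load('side9')['image'][140:270,250:410]
cv2.imwrite('pics/m9.png',np.hstack([cv2.resize(i,None,fx=2.4,fy=2.4,interpolation=2) for i in(a,b)])[:,:,::-1])
E
```

```text
[ 0.45536007 -0.12391094  0.04807273] [ 1.79962821e+02 -2.08884836e-02  7.26655590e+01] 0.05596826337166763
```

View pics/m9.png

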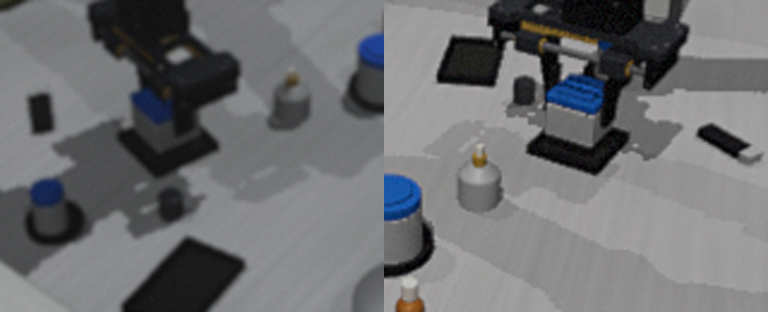

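The square box hangs centred and aligned over its dock, at (168,130) in the left crop and (578,130) in the right one. The pot is seated at (50,215) left and the burner is upright. I'll set the box down.

Emit:
drive_tool([
  {"x": -1,"y": 0,"z": 10,"rx": 0,"ry": 0,"rz": 0,"fingers": 1},
  {"x": -1,"y": 0,"z": 14,"rx": 0,"ry": 0,"rz": 0,"fingers": 1},
  {"x": -1,"y": 0,"z": 16.5,"rx": 0,"ry": 0,"rz": 0,"fingers": 1},
  {"x": -1,"y": 0,"z": 16.5,"rx": 0,"ry": 0,"rz": 0,"fingers": 1},
  {"x": -1,"y": 0,"z": 16.5,"rx": 0,"ry": 0,"rz": 0,"fingers": 0.7},
  {"x": -1,"y": 0,"z": 16.5,"rx": 0,"ry": 0,"rz": 0,"fingers": -1},
  {"x": -1,"y": 0,"z": 16.5,"rx": 0,"ry": 0,"rz": 0,"fingers": -1},
  {"x": -1,"y": 0,"z": 16.5,"rx": 0,"ry": 0,"rz": 0,"fingers": -1},
  {"x": -1,"y": 0,"z": -20,"rx": 0,"ry": 0,"rz": 0,"fingers": -1},
  {"x": -1,"y": 0,"z": -80,"rx": 0,"ry": 0,"rz": 0,"fingers": -1},
  {"x": -1,"y": 0,"z": -150,"rx": 0,"ry": 0,"rz": 0,"fingers": -1},
  {"x": -1,"y": 0,"z": -152,"rx": 0,"ry": 0,"rz": 0,"fingers": -1},
])

```text
time_s: 21.62
tool_pos: [0.4573, -0.1262, 0.2043]
tool_rot: [179.5, 0.1, 72.6]
force: [-0.1, -0.4, -0.7]
grip_width: 0.087
grasp_force: 0.0
```

```bash
python3 - <<'E'
from h import *
c=snap('wrist','w10'); o=sensors.get_obs(); print(o['time_s'],o['tool_pos'],o['tool_rot']); blobs(c,.055,amin=700)
print(plan(.621,.2825,.2,14.8), plan(.60,.05,.2,45))
E
```

```text
21.675 [ 0.45642118 -0.12611134  0.20300067] [1.79633210e+02 5.59442999e-02 7.25787137e+01]
blue [271. 199.] 3190 rect [ 454.1 -125.9] [53.5 56.1] 72.5 circ [ 454.3 -126.1] 73.6
dark [271. 171.] 1834 rect [ 454.7 -123.7] [79.7 78.8] 72.5 circ [ 454.9 -123.7] 111.1
dark [169. 270.] 2227 rect [ 306.1 -183. ] [65.7 70.9] 67.7 circ [ 304.2 -184.3] 92.2
{'x': np.float64(439.1), 'y': np.float64(34.7), 'z': np.float64(3.0), 'rz': 1.0084} {'x': np.float64(211.0), 'y': np.float64(84.3), 'z': np.float64(3.0), 'rz': 0.4813}
```

Emit:
drive_tool([
  {"x": 55,"y": 10,"z": 3,"rx": 0,"ry": 0,"rz": -0.06,"fingers": -1},
  {"x": 110,"y": 20,"z": 3,"rx": 0,"ry": 0,"rz": -0.13,"fingers": -1},
  {"x": 165,"y": 30,"z": 3,"rx": 0,"ry": 0,"rz": -0.2,"fingers": -1},
  {"x": 220,"y": 35,"z": 3,"rx": 0,"ry": 0,"rz": -0.28,"fingers": -1},
  {"x": 275,"y": 35,"z": 3,"rx": 0,"ry": 0,"rz": -0.36,"fingers": -1},
  {"x": 330,"y": 35,"z": 3,"rx": 0,"ry": 0,"rz": -0.44,"fingers": -1},
  {"x": 385,"y": 35,"z": 3,"rx": 0,"ry": 0,"rz": -0.52,"fingers": -1},
  {"x": 430,"y": 35,"z": 3,"rx": 0,"ry": 0,"rz": -0.562,"fingers": -1},
  {"x": 439,"y": 35,"z": 3,"rx": 0,"ry": 0,"rz": -0.562,"fingers": -1},
  {"x": 439,"y": 35,"z": 3,"rx": 0,"ry": 0,"rz": -0.562,"fingers": -1},
  {"x": 439,"y": 35,"z": 3,"rx": 0,"ry": 0,"rz": -0.562,"fingers": -1},
])

```text
time_s: 23.05
tool_pos: [0.6194, 0.2805, 0.1958]
tool_rot: [-179.9, 0.1, 104.6]
force: [0.5, -0.4, 0.6]
grip_width: 0.0873
grasp_force: 0.0
```

```bash
python3 - <<'E'
from h import *
c=snap('wrist','w11'); o=sensors.get_obs(); print(o['time_s'],o['tool_pos'],o['tool_rot'],o['qpos'].round(0)); blobs(c,.05,amin=700)
E
```

```text
23.1 [0.61957385 0.28051166 0.19617337] [-1.79967685e+02  9.58716849e-02  1.04631027e+02] [  5.  29. -45.  80.  21.  79. -25.]
blue [279. 196.] 3717 rect [622.2 282.7] [41.8 80.9] 14.7 circ [622.3 282.5] 89.6
blue [415. 278.] 730 rect [775.9 232.7] [52.7 25.2] 8.1 circ [775.8 233.2] 57.4
blue [211. 349.] 1852 rect [592.1  95.7] [60.1 57. ] 12.2 circ [592.3  91.6] 66.3
dark [175. 276.] 1657 rect [534.5 145.1] [89.9 47.9] 59.7 circ [520.4 153.4] 90.7
dark [377. 276.] 1629 rect [767.6 220.2] [71.8 59.4] 15.4 circ [768.3 218.6] 90.5
```

View pics/w11.png

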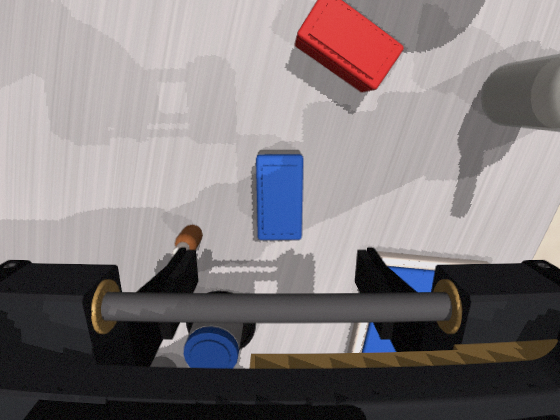

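The oblong candidates are the blue box at (279,196) and the red one at (350,43). The blue one fits: it has a steel body and blue lid and measures about 42 x 81 mm. Red is the excluded look-alike. The bottle at (190,238) is clear of the fingers.

Emit:
drive_tool([
  {"x": 1.5,"y": 3,"z": 60,"rx": 0,"ry": 0,"rz": 0,"fingers": -1},
  {"x": 1.5,"y": 3,"z": 115,"rx": 0,"ry": 0,"rz": 0,"fingers": -1},
  {"x": 1.5,"y": 3,"z": 155,"rx": 0,"ry": 0,"rz": 0,"fingers": -1},
  {"x": 1.5,"y": 3,"z": 169,"rx": 0,"ry": 0,"rz": 0,"fingers": -1},
  {"x": 1.5,"y": 3,"z": 169,"rx": 0,"ry": 0,"rz": 0,"fingers": -1},
  {"x": 1.5,"y": 3,"z": 169,"rx": 0,"ry": 0,"rz": 0,"fingers": 1},
  {"x": 1.5,"y": 3,"z": 169,"rx": 0,"ry": 0,"rz": 0,"fingers": 1},
  {"x": 1.5,"y": 3,"z": 169,"rx": 0,"ry": 0,"rz": 0,"fingers": 1},
  {"x": 1.5,"y": 3,"z": 169,"rx": 0,"ry": 0,"rz": 0,"fingers": 1},
  {"x": 1.5,"y": 3,"z": 169,"rx": 0,"ry": 0,"rz": 0,"fingers": 1},
  {"x": 1.5,"y": 3,"z": 169,"rx": 0,"ry": 0,"rz": 0,"fingers": 1},
], force=30)

```text
time_s: 24.48
tool_pos: [0.6217, 0.2851, 0.0275]
tool_rot: [-180.0, 0.0, 104.8]
force: [-0.3, -0.5, 1.3]
grip_width: 0.044
grasp_force: 30.0
```

```bash
python3 - <<'E'
from h import *
print(plan(.611,-.285,.031,95.8),sensors.get_obs()['tool_pos'])
E
```

```text
{'x': np.float64(-548.5), 'y': np.float64(-155.8), 'z': np.float64(-3.5), 'rz': 0.1568} [0.62166931 0.2850705  0.02753715]
```

Emit:
drive_tool([
  {"x": 0,"y": 0,"z": -20,"rx": 0,"ry": 0,"rz": 0,"fingers": 1},
  {"x": 0,"y": 0,"z": -70,"rx": 0,"ry": 0,"rz": 0,"fingers": 1},
  {"x": 0,"y": 0,"z": -130,"rx": 0,"ry": 0,"rz": 0,"fingers": 1},
  {"x": -40,"y": -11,"z": -140,"rx": 0,"ry": 0,"rz": 0.01,"fingers": 1},
  {"x": -90,"y": -25,"z": -140,"rx": 0,"ry": 0,"rz": 0.02,"fingers": 1},
  {"x": -145,"y": -41,"z": -140,"rx": 0,"ry": 0,"rz": 0.04,"fingers": 1},
  {"x": -200,"y": -57,"z": -140,"rx": 0,"ry": 0,"rz": 0.06,"fingers": 1},
  {"x": -255,"y": -73,"z": -140,"rx": 0,"ry": 0,"rz": 0.08,"fingers": 1},
  {"x": -310,"y": -88,"z": -140,"rx": 0,"ry": 0,"rz": 0.1,"fingers": 1},
  {"x": -365,"y": -104,"z": -140,"rx": 0,"ry": 0,"rz": 0.12,"fingers": 1},
  {"x": -420,"y": -120,"z": -140,"rx": 0,"ry": 0,"rz": 0.14,"fingers": 1},
  {"x": -475,"y": -136,"z": -140,"rx": 0,"ry": 0,"rz": 0.157,"fingers": 1},
  {"x": -520,"y": -148,"z": -140,"rx": 0,"ry": 0,"rz": 0.157,"fingers": 1},
  {"x": -548.5,"y": -156,"z": -140,"rx": 0,"ry": 0,"rz": 0.157,"fingers": 1},
  {"x": -548.5,"y": -156,"z": -120,"rx": 0,"ry": 0,"rz": 0.157,"fingers": 1},
  {"x": -548.5,"y": -156,"z": -80,"rx": 0,"ry": 0,"rz": 0.157,"fingers": 1},
  {"x": -548.5,"y": -156,"z": -40,"rx": 0,"ry": 0,"rz": 0.157,"fingers": 1},
  {"x": -548.5,"y": -156,"z": -22,"rx": 0,"ry": 0,"rz": 0.157,"fingers": 1},
  {"x": -548.5,"y": -156,"z": -20,"rx": 0,"ry": 0,"rz": 0.157,"fingers": 1},
  {"x": -548.5,"y": -156,"z": -20,"rx": 0,"ry": 0,"rz": 0.157,"fingers": 1},
])

```text
time_s: 26.98
tool_pos: [0.6121, -0.285, 0.0492]
tool_rot: [179.9, 0.1, 95.8]
force: [-0.1, -0.3, -1.6]
grip_width: 0.0438
grasp_force: 30.0
```

```bash
python3 - <<'E'
from h import *
o=sensors.get_obs(); print(o['tool_pos'],o['tool_rot'],o['grip_width'])
for n in('scene','side'): snap(n,n+'12')
a=load('scene12')['image'][220:350,150:310]; b=load('side12')['image'][100:230,210:370]
cv2.imwrite('pics/m12.png',np.hstack([cv2.resize(i,None,fx=2.4,fy=2.4,interpolation=2) for i in(a,b)])[:,:,::-1])
E
```

```text
[ 0.61208606 -0.28498319  0.04919897] [1.79873884e+02 6.03525877e-02 9.58149278e+01] 0.04383391656712634
```

View pics/m12.png

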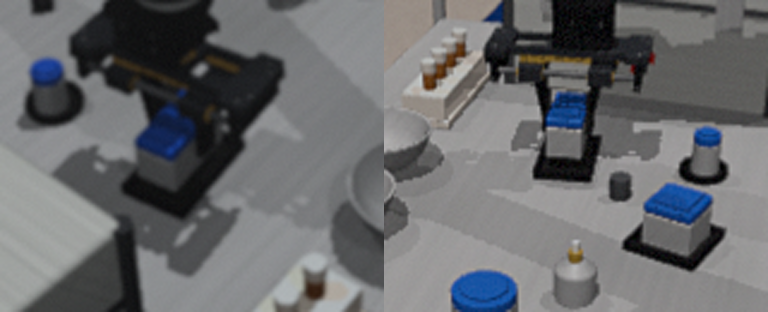

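The oblong box hangs over its dock, aligned, at (165,150) in the left crop and (567,135) in the right one. The pot and square box sit in their docks, so I'll set this one down.

Emit:
drive_tool([
  {"x": 2,"y": -1,"z": 10,"rx": 0,"ry": 0,"rz": 0,"fingers": 1},
  {"x": 2,"y": -1,"z": 15,"rx": 0,"ry": 0,"rz": 0,"fingers": 1},
  {"x": 2,"y": -1,"z": 17.5,"rx": 0,"ry": 0,"rz": 0,"fingers": 1},
  {"x": 2,"y": -1,"z": 17.5,"rx": 0,"ry": 0,"rz": 0,"fingers": 1},
  {"x": 2,"y": -1,"z": 17.5,"rx": 0,"ry": 0,"rz": 0,"fingers": 0.7},
  {"x": 2,"y": -1,"z": 17.5,"rx": 0,"ry": 0,"rz": 0,"fingers": -1},
  {"x": 2,"y": -1,"z": 17.5,"rx": 0,"ry": 0,"rz": 0,"fingers": -1},
  {"x": 2,"y": -1,"z": 17.5,"rx": 0,"ry": 0,"rz": 0,"fingers": -1},
  {"x": 2,"y": -1,"z": 17.5,"rx": 0,"ry": 0,"rz": 0,"fingers": -1},
  {"x": 2,"y": -1,"z": -20,"rx": 0,"ry": 0,"rz": 0,"fingers": -1},
  {"x": 2,"y": -1,"z": -80,"rx": 0,"ry": 0,"rz": 0,"fingers": -1},
  {"x": 2,"y": -1,"z": -140,"rx": 0,"ry": 0,"rz": 0,"fingers": -1},
  {"x": 2,"y": -1,"z": -200,"rx": 0,"ry": 0,"rz": 0,"fingers": -1},
  {"x": -60,"y": -30,"z": -260,"rx": 0,"ry": 0,"rz": 0,"fingers": -1},
  {"x": -60,"y": -30,"z": -300,"rx": 0,"ry": 0,"rz": 0,"fingers": -1},
  {"x": -60,"y": -30,"z": -330,"rx": 0,"ry": 0,"rz": 0,"fingers": -1},
  {"x": -60,"y": -30,"z": -330,"rx": 0,"ry": 0,"rz": 0,"fingers": -1},
  {"x": -60,"y": -30,"z": -330,"rx": 0,"ry": 0,"rz": 0,"fingers": -1},
])

```text
time_s: 29.32
tool_pos: [0.587, -0.3473, 0.3762]
tool_rot: [-179.9, -0.1, 95.8]
force: [-0.9, -0.3, -0.9]
grip_width: 0.0874
grasp_force: 0.0
```

```bash
python3 - <<'E'
from h import *
c=snap('wrist','w13'); b=snap('side','side13'); o=sensors.get_obs(); print(o['time_s'],o['tool_pos']); blobs(c,.058,amin=500)
print('side');blobs(b,.056,amin=200)
cv2.imwrite('pics/m13.png',np.hstack([cv2.resize(i,(400,300)) for i in(c['image'],b['image'])])[:,:,::-1])
E
```

```text
29.425 [ 0.58668951 -0.3473373   0.375497  ]
blue [192.   8.] 711 rect [ 454.4 -150.4] [59.4 27. ] 4.3 circ [ 453.7 -141.2] 60.0
blue [297. 127.] 1925 rect [ 609.8 -286.2] [44.1 82.4] 6.0 circ [ 609.5 -286.7] 90.9
dark [204.  22.] 732 rect [ 452.5 -137.4] [58. 82.] 73.1 circ [ 452.6 -138. ] 95.8
dark [99. 28.] 615 rect [ 306.7 -171.3] [21.3 62.2] 49.6 circ [ 306.5 -170.9] 63.2
dark [296. 118.] 889 rect [ 612.9 -285.4] [ 64.6 105.4] 5.9 circ [ 612.  -284.8] 121.2
dark [183. 276.] 1925 rect [ 473.1 -548.4] [237.9  88.5] 6.8 circ [ 477.4 -584.8] 238.4
dark [377. 276.] 1636 rect [ 786.4 -537.1] [ 72.1 137.3] 50.9 circ [ 801.8 -518.2] 138.6
dark [472. 300.] 5896 rect [ 967.7 -556.7] [354.5 189. ] 36.8 circ [ 977.7 -579. ] 367.0
side
blue [332. 184.] 281 rect [ 450.6 -114.8] [63.8 57.3] 72.6 circ [ 450.3 -114.1] 77.0
blue [251. 222.] 402 rect [594.5  95.1] [56.3 68.3] 16.6 circ [593.9  94.7] 68.9
blue [137. 239.] 2072 rect [799.8 212.3] [121.8 118.4] 8.7 circ [798.4 210.7] 165.1
dark [550.  63.] 1664 rect [ -921.8 -3400.7] [5274.1  153.5] 75.1 circ [ -943.3 -3395. ] 5274.5
dark [546. 161.] 1438 rect [-154.6 -553.5] [478.7  84.9] 74.6 circ [-194.4 -542.5] 478.8
dark [524. 227.] 1006 rect [ -17.  -167.2] [291.9 116.7] 81.9 circ [ -12.9 -166.9] 303.3
dark [331. 204.] 219 rect [ 451.4 -114.6] [89.8 81.4] 71.9 circ [ 450.5 -113. ] 108.8
dark [250. 246.] 252 rect [589.9 116.5] [79.9 67. ] 15.3 circ [591.9 107.4] 88.1
```

View pics/m13.png

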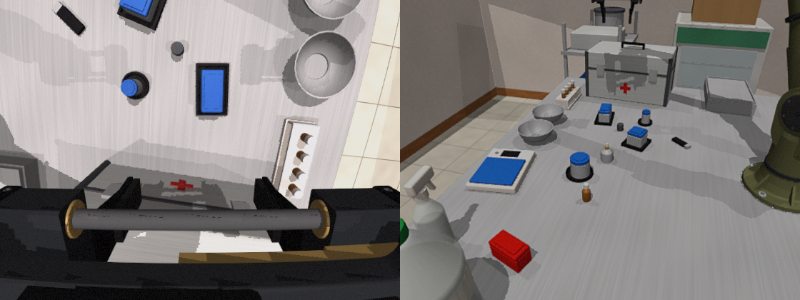

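All four containers are upright in their docks: oblong at (212,90) and pot at (133,85) on the left; can at (579,165) and square box at (637,138) on the right. The burner (606,152), bottle (586,193) and red box are untouched, and the arm is clear.

```bash
python3 -c "
from cell import workorder; print(workorder.sign_off())"
```

```text
the job is handed in; nothing more can be done
None
```

The job is handed in: all four containers stand upright in their matching docks, the burner, bottle and red look-alike were left where they were, and it took about 29 s of robot time.

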